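# Load a lattice base panel onto the assembly jig's locating pins

### The arm

A 6-joint arm with a two-finger parallel gripper is mounted at the origin on the work surface. World frame = base frame: x ahead of the robot, y to its left, z up, the work surface at z = 0. Lengths are in m, angles in rad, forces in N, time in s.
With the tool pointing down it reaches from about 0.275 to 1 m from the base axis. Payload 8.4 kg.
Tool frame: the origin (TCP) lies on the centre line of the jaws, within the pads' length; the fingertips stand 17 mm ahead of it and the grasp point (between the pads) lies 2 mm behind it (bot.tcp_to_tips is the z of the fingertips in the tool frame, in m); z points along the fingers, y is the line along which they close (so a half turn about z gives the same grasp; the last joint's range is limited). The gripper opens to 85 mm and grips with 20 to 120 N. Pads are 22 mm wide; open, the fingers measure 114 mm over their backs; the gripper's body (76 mm by 85 mm) begins 54 mm behind the grasp point. The pads swing forward as they close: fully open they stand 13 mm farther back than shut.
Start: joints at [-1.181, 0.353, 1.633, -0, 1.155, -0.002], TCP at [0.239, -0.578, 0.248] pointing down, gripper open.
Joint ranges: [-2.63, 2.63], [-0.92, 2.1], [0.06, 2.66], [-1.3, 4.44], [0, 2.69], [-3.02, 3.02]. Speed limits (rad/s): [2.22, 2.22, 2.79, 3.14, 3.14, 3.14].

### API

Orientations are given as a unit quaternion [x, y, z, w].
In Python, from workcell import bot, hand, kinematics, get_obs, vision, hand_in gives the robot as it stands. The module is installed in compiled form; this text tells all that it offers. Calls block until the motion is done:
- bot.reach(position, orientation): joint-space move of the TCP to a pose.
- bot.servo_line(position, ori=None, velocity=0.15): straight line of the TCP; ori=None keeps the orientation; velocity is the mean speed in m/s.
- bot.goto_joints(angles): joint-space move.
- hand.move_gripper(opening, strength=None): finger opening in m; strength is the grip in N (None keeps the last); returns when the fingers have stopped.
- bot.dwell(seconds).
- kinematics.solve_ik(position, orientation): joint angles nearest the present ones, or None.
- get_obs(): the state.
- vision.read_camera(name): name is "scene" or "top" or "wrist"; returns a dict with "frame" (400x640x3 uint8, red, green, blue), "intrinsics" (3x3 intrinsics, pixels), "view" (4x4, takes a point from world to camera coordinates). Camera axes: x right, y down, z forward; pixel columns grow to the right and rows downward; lengths in m; the calibration is good to about 2 mm. The wrist camera is an equidistant fisheye: a pixel r from the principal point sees the ray r / f radians off the axis. A picture is of the moment at which its call begins. There is no depth.
A pose or a line that the arm cannot do raises bot.IKError and nothing moves.
- hand_in(): hands the job in; it is judged then, once.
The state is a dict: "time_s": time; "joint_pos": joint angles; "joint_vel": joint speeds; "joint_efforts": joint torques, N m; "position": TCP position; "orientation": TCP orientation; "wrist_force": force on the tool from outside, world axes, zero at the start; "ft_torque": the same for the moment, N m; "gripper_width": finger opening in m; "grip_force": force on a finger pad.
Only numpy, scipy, OpenCV 4.12 (cv2) and the standard library are available. Lean on these libraries where they do the work, as an engineer would, in place of code of your own. Each camera call takes 0.05 s, during which the arm holds its last target. There are 200 camera calls.

### The job

Load the assembly jig: take the white panel with two holes out of the rack and lower it over the jig's two locating pins until it rests flush on the seat, either way round; do not drop it, let go and leave it there. The rack lets you hold it only by its two short ends and the jig only by its two long sides, so on the way lay it flat on the rubber mat, let go and take it again the other way. Leave the other panels in their bays and everything else on the bench where it is.

Things in the scene. Friction and masses are not known exactly. Their poses are not given: they have to be found in the camera images.
- panel_two: The panel to load: flat white plastic plate, 66 (its x) x 54 (its y) x 12 mm thick, about 55 g, with two round through holes of 13.5 mm at x = -20 and +20 mm on its long centre line (y = 0). It starts lying flat in one of the three bays of the rack. Origin: centre of its underside; z is up through the plate. The same after half a turn about z.
- panel_one: Another white panel of the same outer size (66 x 54 x 12 mm), with one round hole of 23.5 mm in the middle; lies in a bay of the rack and stays there. Origin: centre of its underside.
- panel_four: Another white panel of the same outer size (66 x 54 x 12 mm), with four round 8 mm holes near its corners; lies in a bay of the rack and stays there. Origin: centre of its underside.
- rack: Fixed plywood rack, 72 (x) x 206 (y) mm, three bays at y = -64, 0, +64 mm, one panel lying flat in each, panel x along rack x. Walls beside each panel's long sides (2 mm gap) rise 13 mm above it, tops 45 mm over the bench. Bay floor 20 mm over the bench, only 44 mm long: a panel's short ends overhang it 11 mm, open to fingers down to a 6 mm base board. Origin: centre of underside, on the bench.
- mat: Fixed flat rubber mat on the bench between rack and jig, 150 (x) x 130 (y) x 4 mm thick, empty; the place to lay the panel down. Origin: centre of its underside, so its top is 4 mm above that.
- jig_seat (a point): Centre of the top face of the jig's seat, 32 mm above the bench, where the panel's underside comes to rest; axes are the jig's, z up. The seat is 44 (x) x 66 (y) mm. Two fixed steel pins, 12 mm diameter, stand on it at y = -20 and +20 mm (x = 0), 20 mm tall, the top 6 mm tapering to a 6 mm tip. The panel's x lies along the jig's y.
- jig: Fixed aluminium jig, base plate 110 (x) x 150 (y) x 12 mm, the seat raised 20 mm over it. Two upright grey cheek plates, inner faces at y = -36 and +36 mm, 70 mm long in x, rise 45 mm above the seat, so there is no finger room at the panel's short ends. Its long sides overhang the seat by 5 mm and are open down to the base plate. Origin: centre of its underside, on the bench.
- voxel: Loose white lattice cube of 60 mm on the far side of the bench, a bystander. Origin: centre of its underside.
- mallet: Loose mallet, about 240 mm long, lying on the far left of the bench, a bystander.
- caliper: Loose steel caliper, 200 mm long, lying on the far right of the bench, a bystander.
- wrench: Loose wrench, 160 mm long, lying at the right edge of the work area, a bystander.
- driver: Loose screwdriver, 190 mm long, lying across the bench just beyond the mat, a bystander.
- glue: Loose small white bottle, 44 mm across and 110 mm tall, standing at the left edge, a bystander. Origin: centre of its underside.

How it is judged:
On the way:
1. the two-hole panel lies flat on the rubber mat (its centre over the mat), let go (x of panel_two in the frame of mat between -0.075 and 0.075 m and y of panel_two in the frame of mat between -0.065 and 0.065 m and z of panel_two in the frame of mat below 0.007 m and angle between panel_two's own z axis and vertical below 0.06 rad and contact force between the fingers and panel_two below 0.05 N), for 0.1 s.
At the end, for the whole second after the job is handed in: The two-hole panel is on the jig's pins, let go and at rest: its underside within 2 mm of the seat's height, its centre within 3 mm of the seat's centre, its long direction along the line of the pins (either way round) within 0.08 rad, and tilted less than 0.03 rad (z of panel_two in the frame of jig_seat between -0.002 and 0.002 m and horizontal distance between panel_two and jig_seat below 0.003 m and angle between the x axis of panel_two and the y axis of jig_seat, either way round below 0.08 rad and angle between panel_two's own z axis and vertical below 0.03 rad and contact force between the fingers and panel_two below 0.05 N and linear speed of panel_two below 0.02 m/s); the robot touches nothing.
It fails at once if the two-hole panel is dropped (falling free faster than 0.5 m/s, a drop of over 12 mm) (contact force between the fingers and panel_two below 0.05 N and linear speed of panel_two above 0.5 m/s).
It fails at once if another panel is moved more than 15 mm (distance of any of panel_one, panel_four from where it was at the start of the episode above 0.015 m).
It fails at once if the lattice cube, mallet, caliper, wrench, screwdriver or bottle is moved more than 30 mm (distance of any of voxel, mallet, wrench, driver, caliper, glue from where it was at the start of the episode above 0.03 m).
It also fails if it takes over 67 s, if anything falls off the work surface, if the arm or the gripper's body presses on something with over 40 N, if the wrist force passes 120 N, or if a joint passes its speed limit or range.

## Working session

There is one attempt and no reset: what is moved stays moved. The work goes in short steps, each a Python script; the robot and the scene stay as the last script left them, time stands still between calls to the robot, and variables do not carry over. Pictures are saved under pics/ and viewed, at most 10 in all, crops included, and the job is handed in when it is done.

```bash
mkdir -p pics; python3 - <<'E'
from workcell import *
import cv2,numpy as np
for n in("top","scene"):
    r=vision.read_camera(n); cv2.imwrite(f"pics/{n}0.png",r["frame"][:,:,::-1]); np.savez(f"{n}0.npz",**r)
    print(n,r["intrinsics"].tolist(),np.round(r["view"],4).tolist())
r=vision.read_camera("wrist");np.savez("wrist0.npz",**r);print(r["intrinsics"].tolist(),np.round(r["view"],4).tolist())
o=get_obs();print(o["time_s"],o["orientation"],bot.tcp_to_tips)
E
```

```text
top [[451.1534802588796, 0.0, 317.1046151205956], [0.0, 451.1534802588796, 202.89453192865633], [0.0, 0.0, 1.0]] [[-0.0188, -0.9998, -0.0074, 0.059], [-0.998, 0.0192, -0.0606, 0.5868], [0.0607, 0.0063, -0.9981, 1.3203], [0.0, 0.0, 0.0, 1.0]]
scene [[469.8250364927777, 0.0, 326.4121216795664], [0.0, 469.8250364927777, 210.99317998428663], [0.0, 0.0, 1.0]] [[-0.6659, 0.7459, 0.0166, 0.3644], [0.4423, 0.4126, -0.7963, -0.2407], [-0.6008, -0.5229, -0.6047, 1.7835], [0.0, 0.0, 0.0, 1.0]]
[[309.70691628693146, 0.0, 317.90176008331844], [0.0, 309.70691628693146, 197.2170995065319], [0.0, 0.0, 1.0]] [[0.3819, -0.9242, -0.0001, -0.6249], [-0.8763, -0.3621, 0.3178, -0.0407], [-0.2938, -0.1213, -0.9482, 0.3819], [0.0, 0.0, 0.0, 1.0]]
0.15 [ 9.80873817e-01  1.94643983e-01 -9.72407190e-05 -5.14498562e-04] 0.017
```

View pics/top0.png

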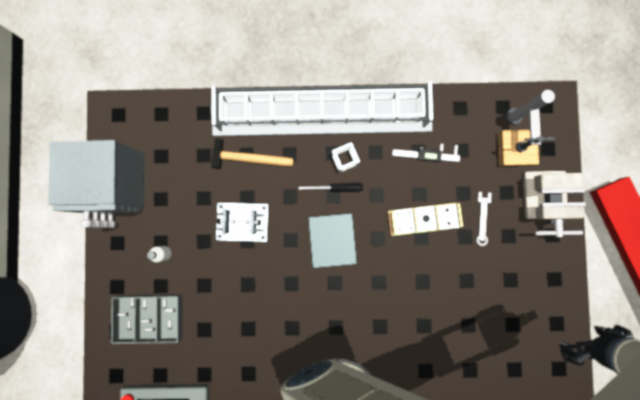

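View pics/scene0.png

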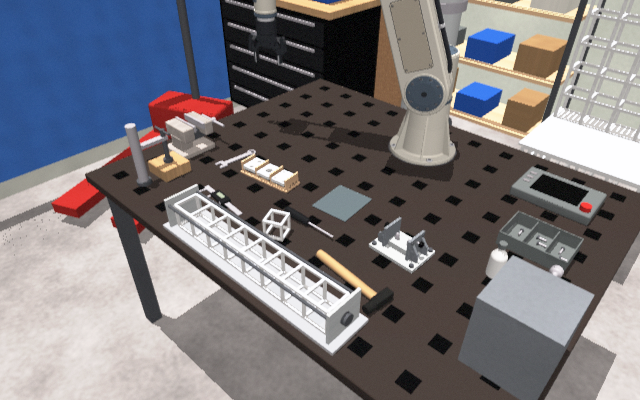

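The top view shows the rack at about (426,219) with bays at x≈401, 426 and 452, the mat at (332,240) and the jig at (242,222). The scene view shows the same layout, with the rack at (270,172), the mat at (342,202) and the jig at (402,243). Next I'll look closer with the wrist camera.

```bash
cat > h.py <<'E'
from workcell import *
import cv2,numpy as np
from scipy.spatial.transform import Rotation as R
def ray(r,uv):
    K,V=r["intrinsics"],r["view"]; uv=np.atleast_2d(np.array(uv,float))
    x=np.c_[(uv[:,0]-K[0,2])/K[0,0],(uv[:,1]-K[1,2])/K[1,1]]
    if r.get("fish",False):
        th=np.hypot(*x.T)[:,None]; x=x/np.maximum(th,1e-9); d=np.c_[x*np.sin(th),np.cos(th)]
    else: d=np.c_[x,np.ones(len(x))]
    return -V[:3,:3].T@V[:3,3], d@V[:3,:3]
def on_plane(r,uv,z):
    c,d=ray(r,uv); return c+d*((z-c[2])/d[:,2:])
def triangulate(r1,p1,r2,p2):
    c1,d1=ray(r1,p1);c2,d2=ray(r2,p2);out=[]
    for a,b in zip(d1,d2):
        s=np.linalg.lstsq(np.c_[a,-b],c2-c1,rcond=None)[0]; out.append((c1+s[0]*a+c2+s[1]*b)/2)
    return np.array(out)
def project(r,P):
    K,V=r["intrinsics"],r["view"]; p=np.atleast_2d(P)@V[:3,:3].T+V[:3,3]
    rho=np.hypot(p[:,0],p[:,1]); s=np.arctan2(rho,p[:,2])/np.maximum(rho,1e-9) if r.get("fish") else 1/p[:,2]
    return np.c_[K[0,0]*p[:,0]*s+K[0,2],K[1,1]*p[:,1]*s+K[1,2]]
def cam(n):
    r=dict(vision.read_camera(n)); r["fish"]=n=="wrist"; return r
def load(f):
    r=dict(np.load(f)); r["fish"]=bool(r.get("fish",False)); return r
def q(yaw): # tool down, tool y (closing line) at world angle yaw (mod pi)
    return R.from_matrix(np.array([[np.sin(yaw),np.cos(yaw),0],[-np.cos(yaw),np.sin(yaw),0],[0,0,-1.]])).as_quat()
def snap(name,n="wrist"):
    r=cam(n); np.savez(name+".npz",**r); cv2.imwrite(f"pics/{name}.png",r["frame"][:,:,::-1]); return r
E
python3 - <<'E'
from h import *
t=load("top0.npz")
P=on_plane(t,[[426,219],[332,240],[242,222],[401,221],[452,217]],0.03);print(P.round(3))
o=get_obs();T=R.from_quat(o["orientation"]).as_matrix()
w=load("wrist0.npz");V=w["view"];c=-V[:3,:3].T@V[:3,3]
print("cam in tool",T.T@(c-o["position"]),"axis",T.T@V[2,:3])
for y in(0,np.pi): 
    for p in P[:3]: print(y,kinematics.solve_ik([p[0]-.05,p[1],.28],q(y)),kinematics.solve_ik([p[0],p[1],.1],q(y+np.pi/2)))
E
```

```text
[[ 0.534 -0.27   0.03 ]
 [ 0.478  0.006  0.03 ]
 [ 0.535  0.269  0.03 ]
 [ 0.529 -0.197  0.03 ]
 [ 0.538 -0.346  0.03 ]]
cam in tool [ 8.27918162e-02  1.09916914e-04 -1.27271113e-01] axis [-3.17820206e-01  9.04119381e-04  9.48150568e-01]Traceback (most recent call last):
  File "<stdin>", line 8, in <module>
  File "h.py", line 27, in q
    return R.from_matrix(np.array([[np.sin(yaw),np.cos(yaw),0],[-np.cos(yaw),np.sin(yaw),0],[0,0,-1.]])).as_quat()
           ~~~~~~~~~~~~~^^^^^^^^^^^^^^^^^^^^^^^^^^^^^^^^^^^^^^^^^^^^^^^^^^^^^^^^^^^^^^^^^^^^^^^^^^^^^^^^
  File "scipy/spatial/transform/_rotation.pyx", line 1143, in scipy.spatial.transform._rotation.Rotation.from_matrix
ValueError: Non-positive determinant (left-handed or null coordinate frame) in rotation matrix 0: [[ 0.  1.  0.]
 [-1.  0.  0.]
 [ 0.  0. -1.]].
```

```bash
sed -i 's/\[\[np.sin(yaw),np.cos(yaw),0\],\[-np.cos(yaw)/[[-np.sin(yaw),np.cos(yaw),0],[np.cos(yaw)/' h.py
python3 - <<'E'
from h import *
for y in(0,np.pi/2,np.pi,-np.pi/2): 
    for p in ([.534,-.27],[.478,.006],[.535,.269]):
        s=kinematics.solve_ik([p[0],p[1],.2],q(y)); print(round(y,2),p,None if s is None else np.round(s,2))
y=0
for i,p in enumerate([[.51,-.29],[.56,-.25],[.51,.25],[.56,.29]]):
    bot.reach([*p,.22],q(y)); bot.dwell(.15); r=snap(f"w{i}")
o=get_obs();print(o["time_s"])
cv2.imwrite("pics/w02.png",np.hstack([cv2.imread("pics/w0.png"),cv2.imread("pics/w2.png")])[:, :])
E
```

```text
0 [0.534, -0.27] [-0.47  0.36  1.74 -0.    1.04 -0.47]
0 [0.478, 0.006] [ 0.01  0.18  1.99 -0.    0.97  0.01]
0 [0.535, 0.269] [ 0.46  0.36  1.74 -0.    1.04  0.46]
1.57 [0.534, -0.27] [-0.47  0.36  1.74 -0.    1.04 -2.04]
1.57 [0.478, 0.006] [ 0.01  0.18  1.99 -0.    0.97 -1.56]
1.57 [0.535, 0.269] [ 0.46  0.36  1.74 -0.    1.04 -1.11]
3.14 [0.534, -0.27] [-0.47  0.36  1.74 -0.    1.04  2.67]
3.14 [0.478, 0.006] None
3.14 [0.535, 0.269] [ 0.46  0.36  1.74 -0.    1.04 -2.68]
-1.57 [0.534, -0.27] [-0.47  0.36  1.74 -0.    1.04  1.1 ]
-1.57 [0.478, 0.006] [ 0.01  0.18  1.99 -0.    0.97  1.58]
-1.57 [0.535, 0.269] [ 0.46  0.36  1.74 -0.    1.04  2.03]
4.9833
```

View pics/w0.png

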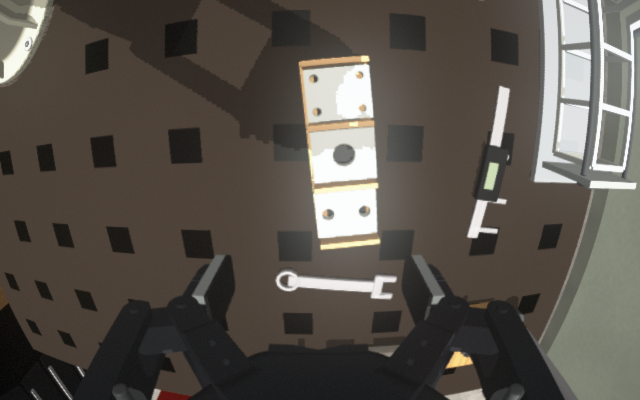

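View pics/w2.png

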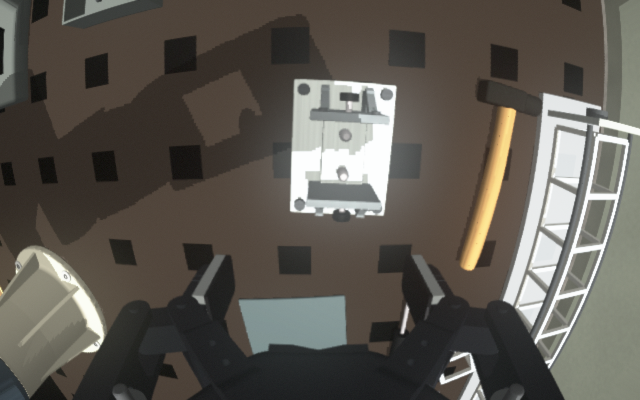

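The wrist view of the rack shows the two-hole panel in the end bay nearest the wrench (the −y end), with holes at (328,214) and (364,211). The jig view shows its pins at (345,136) and (343,173), between the cheeks. I'll zoom in on both pairs of views.

```bash
python3 - <<'E'
from h import *
rs=[load(f"w{i}.npz") for i in range(4)]
c=[]
hp=on_plane(rs[0],[346,212.5],.032)[0]; jp=on_plane(rs[2],[344,155],.05)[0]; print(hp,jp)
o=[]
for i,r in enumerate(rs):
    u=project(r,hp if i<2 else jp)[0].round().astype(int); x,y=u-[50,37]; o.append((x,y))
    c.append(cv2.resize(r["frame"][y:y+75,x:x+100,::-1],None,fx=4,fy=4,interpolation=cv2.INTER_CUBIC))
print(o); cv2.imwrite("pics/crops.png",np.vstack([np.hstack(c[:2]),np.hstack(c[2:])]))
E
```

```text
[ 0.54153468 -0.33299809  0.032     ] [0.53714032 0.27462494 0.05      ]
[(np.int64(296), np.int64(176)), (np.int64(252), np.int64(209)), (np.int64(294), np.int64(118)), (np.int64(245), np.int64(157))]
```

View pics/crops.png

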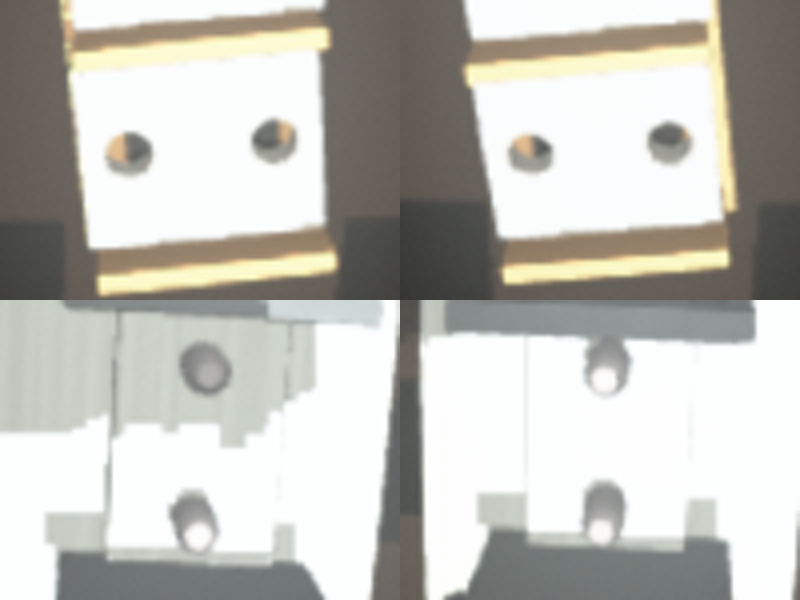

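The top crops show the panel with clear hole rims. The bottom crops show the pins, with tips at about full-image pixels (346,137) and (343.5,177.5) in w2, and (296,177) and (295,214) in w3. I'll triangulate these, then probe on the mat to find where the fingertips are at the grip widths.

```bash
cat >> h.py <<'E'
def holes(r,guess,rad=45):
    """two hole-rim centres in the white panel near pixel guess, sorted by u"""
    x,y=np.round(guess).astype(int)-rad; x=max(x,0);y=max(y,0)
    g=cv2.resize(r["frame"][y:y+2*rad,x:x+2*rad].min(2),None,fx=4,fy=4,interpolation=cv2.INTER_CUBIC)
    m=(g<195).astype(np.uint8)
    cs,_=cv2.findContours(m,cv2.RETR_CCOMP,cv2.CHAIN_APPROX_NONE); out=[]
    for c in cs:
        a=cv2.contourArea(c); (cx,cy),(w,h),_=cv2.minAreaRect(c)
        if 500<a<8000 and max(w,h)<1.6*min(w,h) and a>.65*w*h and min(cx,cy,8*rad-cx,8*rad-cy)>h/2+4:
            M=cv2.moments(c); out.append((x+(M["m10"]/M["m00"]+.5)/4-.5,y+(M["m01"]/M["m00"]+.5)/4-.5,a))
    return np.array(sorted(out))
E
python3 - <<'E'
from h import *
rs=[load(f"w{i}.npz") for i in range(4)]
a=holes(rs[0],(346,212),35);b=holes(rs[1],(302,246),35);print(a.round(1),b.round(1))
P=triangulate(rs[0],a[:2,:2],rs[1],b[:2,:2]);print(P.round(4),np.linalg.norm(P[1]-P[0]))
Q=triangulate(rs[2],[[346,137],[343.5,177.5]],rs[3],[[296.2,177],[295,214]]);print(Q.round(4),np.linalg.norm(Q[1]-Q[0]))
# mat from top
t=load("top0.npz"); hsv=cv2.cvtColor(t["frame"],cv2.COLOR_RGB2HSV)
box=hsv[190:290,290:380]; print(hsv[240,332]); m=cv2.inRange(hsv,np.array([75,20,90]),np.array([110,120,255]));m[:,:290]=0;m[:,380:]=0;m[:200]=0;m[280:]=0
c=max(cv2.findContours(m,0,1)[0],key=cv2.contourArea);rc=cv2.minAreaRect(c);print(rc,on_plane(t,[rc[0]],.004)); print(on_plane(t,cv2.boxPoints(rc),.004).round(3))
E
```

```text
[[ 327.9  214.  1534. ]
 [ 364.1  210.8 1492. ]] [[ 284.2  247.  1309.5]
 [ 318.9  244.2 1371.5]]
[[ 0.5217 -0.3342  0.0334]
 [ 0.5614 -0.3307  0.0332]] 0.0398735048306153
[[0.5387 0.2925 0.0505]
 [0.5368 0.2521 0.0493]] 0.04046199700854198
[ 87  24 214]
((332.0655822753906, 240.22132873535156), (50.60948181152344, 43.547691345214844), 84.80557250976562) [[0.47631236 0.00535682 0.004     ]]
[[ 0.547  0.076  0.004]
 [ 0.556 -0.054  0.004]
 [ 0.406 -0.064  0.004]
 [ 0.397  0.065  0.004]]
```

```bash
cat >> h.py <<'E'
def down(p,z0,z1,step,fmax,v=.03,ori=None):
    """lower in steps until the upward force rises by fmax; returns TCP z"""
    f0=get_obs()["wrist_force"][2]; z=z0
    while z>z1+1e-6:
        z=max(z-step,z1); bot.servo_line([p[0],p[1],z],ori,v); o=get_obs()
        if abs(o["wrist_force"][2]-f0)>fmax: break
    return o["position"][2],o["wrist_force"]-[0,0,f0]
E
python3 - <<'E'
from h import *
p=[.476,.005]
bot.reach([*p,.08],q(0)); hand.move_gripper(.066,30)
bot.servo_line([*p,.030],None,.1); bot.dwell(.1); print(get_obs()["wrist_force"].round(2))
print(.066,get_obs()["gripper_width"],down(p,.030,.008,.001,3))
bot.servo_line([*p,.035],None,.1); hand.move_gripper(.054); bot.dwell(.1)
print(.054,get_obs()["gripper_width"],down(p,.030,.008,.001,3))
bot.servo_line([*p,.06],None,.15); hand.move_gripper(.085); print(get_obs()["time_s"])
E
```

```text
[-0.16 -1.12 -0.27]
0.066 0.06574602753483091 (np.float64(0.014430085968564463), array([-0.8107381 , -0.21878222,  7.86157476]))
0.054 0.05414178516233034 (np.float64(0.01726113823913077), array([-1.16453754, -0.25347874,  5.46446402]))
16.2417
```

```bash
python3 - <<'E'
from h import *
p=np.array([.5416,-.3325]);yaw=.088
bot.reach([*p,.13],q(yaw)); bot.servo_line([*p,.032],None,.12); hand.move_gripper(.05,60)
o=get_obs();print(o["gripper_width"],o["grip_force"],o["wrist_force"].round(1),o["position"].round(4))
bot.servo_line([*p,.13],None,.1); o=get_obs();print(o["gripper_width"],o["grip_force"],o["time_s"])
if o["gripper_width"]>.06:
    m=[.476,.005]; snap("held")
    bot.reach([*m,.12],q(1.55)); bot.servo_line([*m,.024],None,.1); bot.dwell(.1)
    print(down(m,.024,.013,.0007,3),get_obs()["gripper_width"])
E
```

```text
0.06397356919579554 66.40810489654541 [-0.8  0.2  5.1] [ 0.5423 -0.3329  0.0334]
0.06429856461435382 65.85205078125 19.9833
(np.float64(0.017404172146599065), array([-2.67060493, -0.52397722,  7.81440351])) 0.06420880520453756
```

```bash
python3 - <<'E'
from h import *
m=[.476,.005]
hand.move_gripper(.085); bot.servo_line([*m,.12],None,.15)
for i,d in enumerate([(-.028,-.022),(.022,.018)]):
    bot.reach([m[0]+d[0],m[1]+d[1],.19],q(-.047)); bot.dwell(.15); snap(f"m{i}")
    r=load(f"m{i}.npz"); print(project(r,[*m,.016]),holes(r,project(r,[*m,.016])[0],50).round(1))
print(get_obs()["time_s"])
E
```

```text
[[344.12800908 156.54846326]] [[ 345.1  136.2 2677. ]
 [ 345.5  176.4 1742.5]]
[[297.28261192 196.60767353]] [[ 297.4  178.1 1716. ]
 [ 299.2  214.9 1519. ]]
28.375
```

View pics/m0.png

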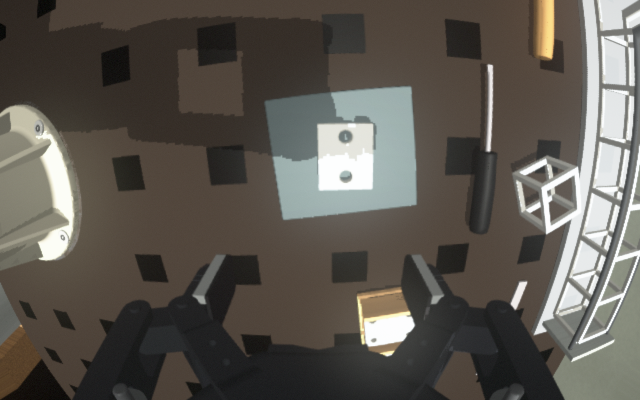

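m0 shows the panel flat and released on the mat at (345,157), with holes at (345,136) and (345,176). Next I'll refine those positions and re-measure the pins for the precise fit.

```bash
sed -i 's/guess,rad=45)/guess,rad=45,th=195)/; s/g<195/g<th/' h.py; python3 - <<'E'
from h import *
a=[load(f"m{i}.npz") for i in(0,1)]
for th in(120,140,160):
    H=[holes(r,project(r,[.476,.005,.016])[0],50,th) for r in a]
    if len(H[0])==2==len(H[1]):
        H=[h[np.argsort(h[:,1])] for h in H]
        P=triangulate(a[0],H[0][:,:2],a[1],H[1][:,:2]);d=P[0]-P[1];print(th,H[0].round(1).tolist(),P.round(4).tolist(),P.mean(0).round(4),np.linalg.norm(d),np.arctan2(d[1],d[0]))
        for r,h in zip(a,H):
            X=on_plane(r,h[:,:2],.016);print(X.round(4).tolist(),X.mean(0).round(4))
    else: print(th,[len(h) for h in H])
# pin pictures from same relative poses, closer, saved for viewing
j=np.array([.5377,.2723]); c=[]
for i,d in enumerate([(-.028,-.022),(.022,.018)]):
    bot.reach([*(j+d),.19+.036],q(-.047)); bot.dwell(.15); r=snap(f"j{i}")
    x,y=np.round(project(r,[*j,.05])[0]).astype(int)-[25,30]; print(x,y)
    c.append(cv2.resize(r["frame"][y:y+75,x:x+50,::-1],None,fx=8,fy=8,interpolation=cv2.INTER_CUBIC))
cv2.imwrite("pics/jc.png",np.hstack(c)); print(get_obs()["time_s"])
E
```

```text
120 [1, 0]
140 [1, 0]
160 [1, 0]
319 124
272 165
30.0583
```

View pics/jc.png

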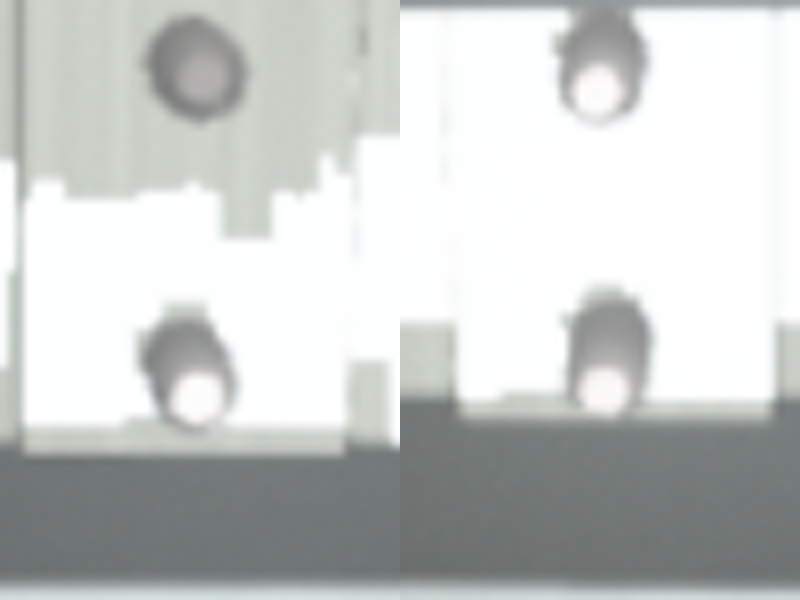

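The jig crops show bright pin-tip discs at crop pixels (204,76) and (198,398) on the left, and (198,93) and (204,388) on the right. I'll triangulate both pairs in the same way so that biases cancel.

```bash
python3 - <<'E'
from h import *
j=[load(f"j{i}.npz") for i in(0,1)]
px=lambda o,c:[o[0]+(c[0]+.5)/8-.5,o[1]+(c[1]+.5)/8-.5]
J0=[px((319,124),c) for c in((204,76),(198,398))];J1=[px((272,165),c) for c in((198,93),(204,388))]
P=triangulate(j[0],J0,j[1],J1);d=P[0]-P[1];print("pins",P.round(4).tolist(),P.mean(0).round(4),np.linalg.norm(d),np.arctan2(d[1],d[0]))
for r,h in zip(j,(J0,J1)):
    X=on_plane(r,h,.052);print(" plane",X.round(4).tolist(),X.mean(0).round(4))
a=[load(f"m{i}.npz") for i in(0,1)]
for th in(170,180,190,200,205,210):
    H=[holes(r,project(r,[.476,.005,.016])[0],50,th) for r in a]
    print(th,[h.round(1).tolist() for h in H])
    if len(H[0])==2==len(H[1]):
        H=[h[np.argsort(h[:,1])] for h in H]
        P=triangulate(a[0],H[0][:,:2],a[1],H[1][:,:2]);d=P[0]-P[1];print("  tri",P.mean(0).round(4),np.linalg.norm(d),np.arctan2(d[1],d[0]))
        for r,h in zip(a,H):
            X=on_plane(r,h[:,:2],.016);d=X[0]-X[1];print("  plane",X.mean(0).round(4),np.linalg.norm(d),np.arctan2(d[1],d[0]))
c=[cv2.resize(r["frame"][y:y+75,x:x+50,::-1],None,fx=8,fy=8,interpolation=cv2.INTER_CUBIC) for r,(x,y) in zip(a,((320,120),(273,160)))]
cv2.imwrite("pics/mc.png",np.hstack(c))
E
```

```text
pins [[0.5385, 0.294, 0.0546], [0.5366, 0.2535, 0.0524]] [0.5375 0.2738 0.0535] 0.04066175620141046 1.5221097939975845
 plane [[0.5386, 0.2939, 0.052], [0.5366, 0.2533, 0.052]] [0.5376 0.2736 0.052 ]
 plane [[0.5384, 0.2932, 0.052], [0.5364, 0.2534, 0.052]] [0.5374 0.2733 0.052 ]
170 [[[345.1, 136.2, 2257.5], [345.7, 176.7, 1374.0]], [[297.4, 178.2, 1370.0], [299.3, 214.9, 1214.0]]]
  tri [0.4772 0.005  0.0175] 0.04102946078835618 1.556775994736667
  plane [0.4773 0.0048 0.016 ] 0.041064773322356384 1.5599154365832657
  plane [0.4771 0.0046 0.016 ] 0.03981993289750955 1.5534759571538859
180 [[[345.1, 136.2, 2400.0], [345.6, 176.4, 1573.5]], [[297.4, 178.1, 1532.5], [299.2, 214.9, 1365.0]]]
  tri [0.4771 0.0052 0.0177] 0.04062510622635722 1.5542472099079685
  plane [0.4772 0.0049 0.016 ] 0.04076992422212037 1.5566094867301308
  plane [0.477  0.0046 0.016 ] 0.03991805779408573 1.5517328616749981
190 [[[345.2, 136.2, 2585.5], [345.5, 176.4, 1691.0]], [[297.4, 178.1, 1656.5], [299.2, 214.9, 1471.5]]]
  tri [0.4771 0.0052 0.0177] 0.04061716688250147 1.5527465079536102
  plane [0.4772 0.00
[... 355 characters left out ...]
55965
  plane [0.477  0.0047 0.016 ] 0.03998527183018444 1.5502308969006207
205 [[[345.2, 136.2, 2903.5], [345.5, 176.3, 1853.0]], [[297.4, 178.1, 1823.0], [299.2, 214.9, 1627.5]]]
  tri [0.4771 0.0052 0.0176] 0.04056343951975657 1.5519639040512085
  plane [0.4772 0.005  0.016 ] 0.04068374383151012 1.5534614776351432
  plane [0.4771 0.0047 0.016 ] 0.04001586731186634 1.5502770576682907
210 [[[345.2, 136.2, 3045.5], [345.5, 176.3, 1906.0]], [[297.4, 178.0, 1872.0], [299.2, 215.0, 1674.5]]]
  tri [0.4771 0.0052 0.0176] 0.040485448695767354 1.551134078187648
  plane [0.4772 0.005  0.016 ] 0.04065485990085753 1.5529950777878416
  plane [0.477  0.0047 0.016 ] 0.04003010288833523 1.549121171932843
```

View pics/mc.png

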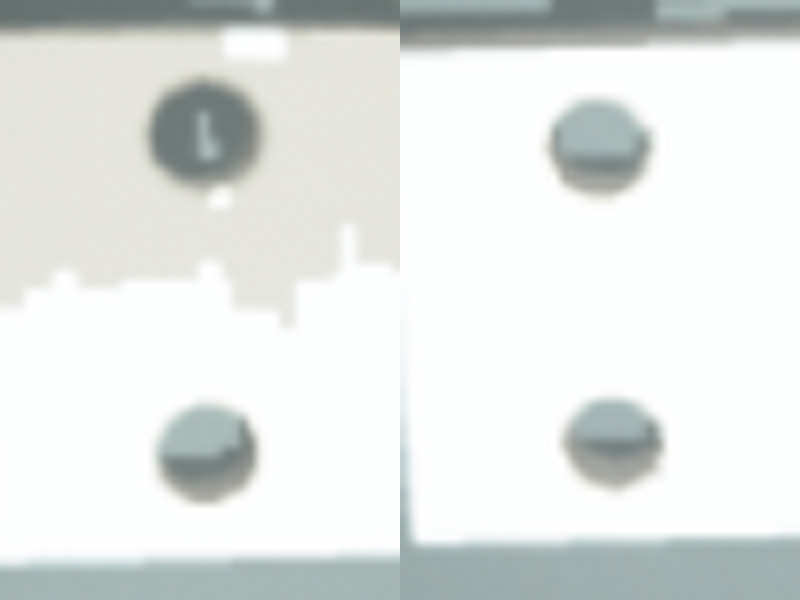

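The mc crops confirm clean hole rims, giving a panel centre of (0.4771, 0.0048). I'll regrasp across the long sides and move over the pins.

```bash
python3 - <<'E'
from h import *
p=np.array([.4771,.0048]); j=np.array([.5375,.2736])
bot.reach([*p,.11],q(-.018)); bot.servo_line([*p,.0185],None,.1); hand.move_gripper(.04,60)
o=get_obs();print(o["gripper_width"],o["grip_force"],o["position"].round(4),o["wrist_force"].round(1)); off=p-o["position"][:2]; g=o["position"][2]-.004; 
bot.servo_line([*p,.13],None,.15); o=get_obs();print(o["gripper_width"],o["position"].round(4))
if o["gripper_width"]>.048:
    t=j+[0,off[1]*-1]
    bot.reach([*t,.14],q(-.0488)); bot.servo_line([*t,.075],None,.12); bot.dwell(.15)
    o=get_obs();print("t",t,"g",g,o["position"].round(4),o["wrist_force"].round(2),o["time_s"]); np.save("t.npy",[*t,g])
E
```

```text
0.05279391794529108 61.8958854675293 [0.4775 0.0048 0.0193] [-2.1 -0.5  9.2]
0.052147455927260264 [0.4766 0.0048 0.1294]
t [0.5375     0.27358329] g 0.015321848373247609 [0.5382 0.2738 0.076 ] [-1.06  0.   -0.26] 35.5667
```

```bash
python3 - <<'E'
from h import *
t=np.load("t.npy");p=t[:2].copy()
for _ in range(2):
    bot.servo_line([*p,.070],None,.05); bot.dwell(.1); o=get_obs(); p+=t[:2]-o["position"][:2]; print(o["position"].round(4))
f0=o["wrist_force"]; z=.070
while z>.044:
    z-=.0015; bot.servo_line([*p,z],None,.04); o=get_obs(); f=o["wrist_force"]-f0
    print(o["position"].round(4),f.round(1))
    if f[2]>8: break
print(o["time_s"],o["gripper_width"])
E
```

```text
[0.5375 0.2736 0.07  ]
[0.5375 0.2736 0.07  ]
[0.5374 0.2735 0.0683] [-1.7  0.2  0.3]
[0.5374 0.2735 0.0668] [-0.5  0.3  0.6]
[0.5374 0.2735 0.0654] [-0.9 -0.3  0.2]
[0.5374 0.2735 0.0639] [-1.5 -0.2  1. ]
[0.5374 0.2735 0.0624] [-0.2 -0.5  0.3]
[0.5372 0.2735 0.0608] [-1.9  0.1 -0.3]
[0.5372 0.2735 0.0593] [-2.  -0.9 -0.8]
[0.5373 0.2735 0.0578] [-2.8 -0.6 -0.6]
[0.5372 0.2735 0.0563] [-3.  -0.6 -0.9]
[0.5372 0.2735 0.0548] [-4.1 -1.3 -0.4]
[0.5373 0.2735 0.0533] [-5.3 -0.8 -0.1]
[0.5372 0.2735 0.0518] [-6.2  0.3 -0.6]
[0.5373 0.2735 0.0504] [-5.5 -0.8  1.1]
[0.5372 0.2735 0.0489] [-6.  -0.   0.9]
[0.5372 0.2735 0.0474] [-6.3 -0.6  1.5]
[0.5373 0.2735 0.0473] [-10.6  -3.5  17.1]
40.2667 0.05267976015477695
```

It seated at TCP z = 0.0473, as predicted (0.032 + 0.0153). I'll release, retreat and check.

```bash
python3 - <<'E'
from h import *
t=np.load("t.npy");p=t[:2]
bot.servo_line([*p,.0475],None,.02); hand.move_gripper(.085); bot.servo_line([*p,.15],None,.12)
bot.reach([p[0]-.028,p[1]-.022,.21],q(-.047)); bot.dwell(.2); r0=snap("e0")
bot.reach([p[0]+.022,p[1]+.018,.21],q(-.047)); bot.dwell(.2); r1=snap("e1")
c=[]
for r in(r0,r1):
    x,y=np.round(project(r,[*p,.045])[0]).astype(int)-[50,60]
    c.append(cv2.resize(r["frame"][y:y+120,x:x+100,::-1],None,fx=4,fy=4,interpolation=cv2.INTER_CUBIC)); print(x,y)
cv2.imwrite("pics/ec.png",np.hstack(c)); print(get_obs()["time_s"],get_obs()["gripper_width"])
E
```

```text
296 98
247 139
43.2083 0.08503644896172279
```

View pics/ec.png

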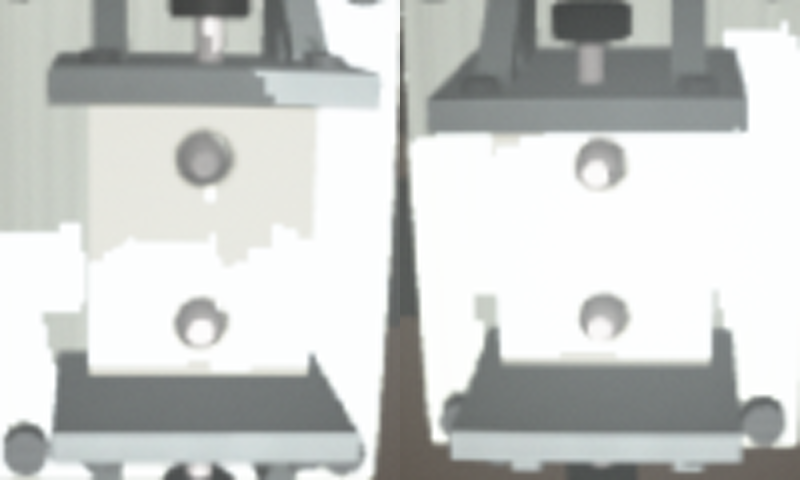

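The final crops show both pins standing through the panel's two holes, at crop pixels (204,157) and (200,322) on the left. The panel lies flat between the cheeks and the gripper is clear.

```bash
python3 -c "
from workcell import *
print(hand_in())"
```

```text
the job is handed in; nothing more can be done
None
```

I loaded the two-hole panel onto the jig's pins by way of the mat, let it go and handed the job in at about 43 s; the last pictures show both pins through the holes and the panel flat, but `hand_in()` returned no verdict.

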